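# Fill the scraper carrier and hold it ready

## Task

Take the red-gripped scraper out of the grey bench stand and slide its blade edgewise, all the way down, into the empty slot of the white scraper carrier standing on the worktop, and let go of it. Then take the carrier by its black handle, lift it at least 12 cm clear of the worktop with both scrapers in their slots, keeping it level all the way, and finish while holding it there, level and still, with nothing else carrying it. Leave the tape roll and the petri dishes where they are.

Things in the scene. Friction and masses are not known exactly. Their poses are not given: they have to be found in the camera images.
- red_scraper: Scraper to move, upright, 60 g +-25 %. Steel blade 46 wide (its x) x 4 thick (y) x 62 mm tall; above it the red grip 40 (x) x 14 (y), from 62 to 102 mm height. Origin: centre of the blade's lower edge, z up. Take it across the 14 mm (closing along its y), 82 mm above the origin. Starts in the stand's slot, lower edge 8 mm above the worktop; a 40 mm lift frees it.
- blue_scraper: A scraper of the same size with a blue grip; it stands already in the filled slot of the carrier and stays there. Origin and axes as for the red one.
- bench_stand: Grey stand fixed to the worktop, base 90 x 90 x 8 mm with a block 68 (x) x 46 (y) mm rising to 45 mm, which has one slot like the carrier's, long side along its x. Origin: centre of its underside.
- carrier: White carrier, loose, 0.4 kg +-25 % empty; base 200 (x) x 76 (y) x 8 mm. Slotted blocks 68 (x) x 46 (y) mm, tops at 45 mm, at x = -68 and +68 mm, handle between. Slots 54 long (x) x 7 wide (y), floor 8 mm, mouth 45 mm above the underside; the mouth flares at 45 degrees, 6 mm along the sides, 4 at the ends. Origin: centre of the underside, z up. Balances about its middle with both scrapers in.
- carrier_handle (a point): Middle of the carrier's black handle bar, 70 long (along the carrier's x) x 12 thick (y) x 24 mm tall (z), on two metal posts; this point is 98 mm above the carrier's underside. Axes as the carrier's.
- empty_slot (a point): Centre of the floor of the carrier's empty slot (at x = -68 mm in the carrier, 8 mm above its underside). The red scraper is fully in when its origin is here; either face may be in front. Axes as the carrier's.
- filled_slot (a point): Centre of the floor of the slot that holds the blue scraper (at x = +68 mm in the carrier). Axes as the carrier's.
- tape_roll: Bystander: pink tape roll lying flat, 52 mm across, 22 mm tall; origin: centre of its underside.
- petri_dishes: Bystander: two stacked tan petri dishes, 82 mm across, 22 mm tall; origin: centre of the underside.
- thermal_cycler: White bench instrument fixed in the middle of the worktop, between the two places where stand and carrier may be: about 390 deep (x) x 230 wide (y) x 205 mm tall. Origin: about the centre of its underside. Carry things over it or round its front.
Mind the look-alikes: they are no part of the job. What is shaped like the red_scraper but yellow is not meant.

How it is judged:
By the outcome, as a careful person would: the job done as asked, in the order asked, and still so for the second after the job is handed in, while the arm keeps its last pose, push and grip.
It also fails if it takes over 59 s, if anything falls off the work surface, if the arm or the gripper's body presses on something with over 40 N, if the wrist force passes 120 N, or if a joint passes its speed limit or range.

## Robot

A 7-joint arm with a two-finger parallel gripper is mounted at the origin on a cart in front of the work surface, level with it; the furniture and walls round the work are solid. World frame = base frame: x ahead of the robot, y to its left, z up, the work surface at z = 0. Lengths are in m, angles in rad, forces in N, time in s.
With the tool pointing down it reaches from about 0.425 to 0.875 m from the base axis. Payload 4.7 kg.
Tool frame: the origin (TCP) lies at the centre of the arm's flange, where the gripper is bolted on; the fingertips stand 182 mm ahead of it and the grasp point (between the pads) lies 164 mm ahead of it; x points along the fingers, y is the direction in which the jaws open and shut, and the axes are right-handed (so a half turn about x gives the same grasp; the last joint's range is limited). The gripper opens to 87 mm and grips with 3 to 60 N. Pads are 19 mm wide; open, the fingers measure 117 mm over their backs; the gripper's body (75 mm by 190 mm) begins 51 mm behind the grasp point.
Start: joints at [-1.18, 0.321, -0.07, 1.45, 0.023, 1.371, -0.057], TCP at [0.239, 0.604, 0.405] pointing down, gripper open.
Joint ranges: [-2.86, 2.86], [-0.3, 2.09], [-1.38, 1.24], [0.06, 2.45], [-1.56, 4.7], [0.09, 2.05], [-2.69, 2.69]. Speed limits (rad/s): [2.57, 2.57, 3.14, 3.14, 3.14, 3.14, 3.14].

## Interface

Orientations are given as a rotation vector (axis times angle).
In Python, from bench import ctrl gives the robot as it stands.
- The arm moves only by the shell command python3 -m crank 'ROWS' [FORCE]. ROWS is JSON, one flat list of numbers, 7 for each row, row after row: the shift along the tool's x, y, z in mm, then the turn, a rotation vector about the tool's x, y, z in rad, then the finger opening in mm, from 0 to 87. A call has exactly 5 rows; each row shifts and turns the commanded pose from where the row before left it, along the tool's axes as they then stand; what a row does not reach is not made up. A row lasts 1/8 s, in which the tool goes at most 62.5 mm and 10.7 degrees, less where a joint would pass 70% of its speed; a pose out of reach is approached as far as the arm can. A call with a gripper value outside its range is refused whole. The fingers move at their own pace and stop on an object; FORCE is the grip in N (left out, the last holds). Time passes only in rows, so rows that do not move let the fingers close, or fill a call up. It gives the time, the measured TCP pose, the force and the opening at its end, in the units of the state.
- ctrl.get_state(): the state, without advancing time (a new reading comes with each control period).
- ctrl.get_image(name): name is "side" or "top" or "wrist"; returns the picture (420x560x3 uint8, red, green, blue); there is no depth.
- ctrl.camera_params(name): a dict with "K" (3x3 intrinsics, pixels), "world_to_cam" (4x4, takes a point from world to camera coordinates); the wrist camera has in their place "hand_eye" (4x4, takes a point from camera to tool coordinates, whose origin is the TCP and whose axes are the tool frame's). Camera axes: x right, y down, z forward; pixel columns grow to the right and rows downward; lengths in m; the calibration is good to about 2 mm. A picture is of the moment at which its call begins: read the wrist's pose just before it. camera_params takes no time and is no camera call.
- ctrl.close_job(): hands the job in, once; it reports no verdict.
Trained networks look in the newest picture that a camera, given by its name, has taken for a name from the list of things; names that differ only in an ending like _2 or _b are one class to them, and where a whole thing is asked for, a point or a joint stands for the part that bears it (a point fixed in the world has none). Each returns a list of dicts, best first, with "confidence" (0 to 1); they miss things now and then, are a little off and sometimes report something else, mostly with a low value. They report only what shows in the picture. A call takes as long as a camera call. They do not tell look-alikes from the thing itself.
- ctrl.regions_of(camera, target): "region" (420x560 bool, what is visible of it) and "at" ([column, row] in pixels, amid what is visible of it).
- ctrl.mark_of(camera, target): "at" ([column, row] in pixels: a listed point, or the origin of a listed thing).
The state is a dict: "time": time; "joint_positions": joint angles; "qd": joint speeds; "joint_torque": joint torques, N m; "position": TCP position; "tool_rot": TCP orientation; "ft_force": force on the tool from outside, world axes, zero at the start; "torque": the same for the moment, N m; "grip_width": opening from 0.0 (shut) to 1.0 (fully open).
Only numpy, scipy, OpenCV 4.12 (cv2) and the standard library are available. Lean on these libraries where they do the work, as an engineer would, in place of code of your own. Each camera call takes 0.05 s, during which the arm holds its last target.

## Working session

There is one attempt and no reset: what is moved stays moved. The work goes in short steps, Python scripts to look and compute and a shell command to move; the robot and the scene stay as the last step left them, time stands still between calls to the robot, and variables do not carry over. Pictures are saved under pics/ and viewed, and the job is handed in when it is done.

```bash
ls; mkdir -p pics; cat > h.py <<'E'
import numpy as np,cv2
from bench import ctrl
from scipy.spatial.transform import Rotation as R
def snap(n,f):
    im=ctrl.get_image(n); cv2.imwrite('pics/'+f,im[:,:,::-1]); return im
E
python3 - <<'E'
from h import *
s=ctrl.get_state();print({k:np.round(v,4) for k,v in s.items()})
print(R.from_rotvec(s['tool_rot']).as_matrix().round(3))
for n in ['side','top','wrist']:
    snap(n,n+'0.png');p=ctrl.camera_params(n);print(n,{k:np.round(v,3).tolist() for k,v in p.items()})
E
```

```text
pics
{'time': np.float64(0.0), 'joint_positions': array([-1.1799,  0.3218, -0.0701,  1.4517,  0.0226,  1.3708, -0.0569]), 'qd': array([ 0.    , -0.0004, -0.0003, -0.0005,  0.0012,  0.0011,  0.0006]), 'joint_torque': array([ 4.00000e-04, -4.91291e+01, -4.03700e-01, -3.12533e+01,
       -6.38000e-02,  4.37000e-02,  2.00000e-04]), 'position': array([0.2391, 0.6042, 0.4037]), 'tool_rot': array([ 0.2941,  1.5508, -0.2971]), 'ft_force': array([-0.4532, -0.7562,  0.3398]), 'torque': array([-0.0106, -0.0312,  0.0286]), 'grip_width': np.float64(0.9977)}
[[-0.001  0.368  0.93 ]
 [-0.002  0.93  -0.368]
 [-1.    -0.002  0.   ]]
side {'K': [[420.895, 0.0, 278.302], [0.0, 420.895, 215.046], [0.0, 0.0, 1.0]], 'world_to_cam': [[0.779, -0.627, -0.001, -0.461], [-0.431, -0.535, -0.726, 0.303], [0.455, 0.566, -0.688, 0.986], [0.0, 0.0, 0.0, 1.0]]}
top {'K': [[473.022, 0.0, 277.779], [0.0, 473.022, 218.922], [0.0, 0.0, 1.0]], 'world_to_cam': [[0.019, -1.0, -0.003, 0.02], [-0.99, -0.019, -0.14, 0.603], [0.14, 0.006, -0.99, 1.417], [0.0, 0.0, 0.0, 1.0]]}
wrist {'K': [[302.086, 0.0, 273.947], [0.0, 302.086, 210.028], [0.0, 0.0, 1.0]], 'hand_eye': [[-0.0, -0.285, 0.959, 0.021], [1.0, 0.001, 0.0, -0.0], [-0.001, 0.959, 0.285, -0.078], [0.0, 0.0, 0.0, 1.0]]}
```

View pics/top0.png

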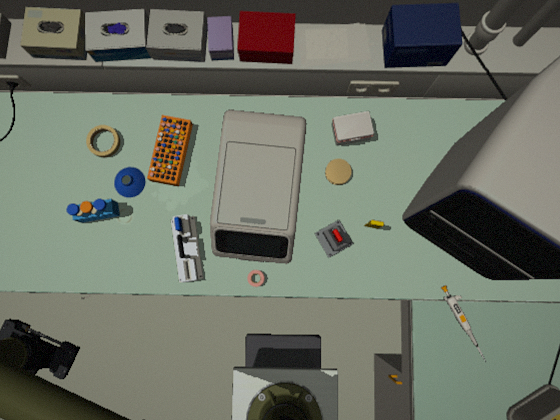

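View pics/side0.png

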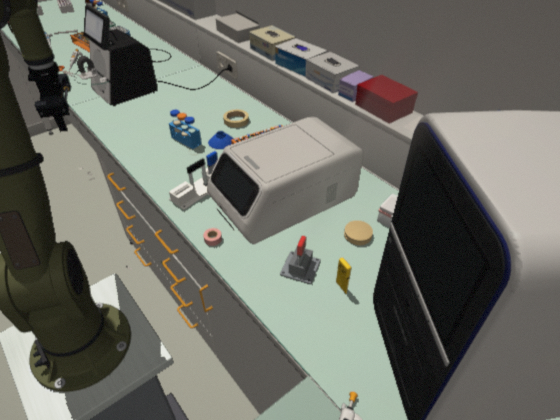

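View pics/wrist0.png

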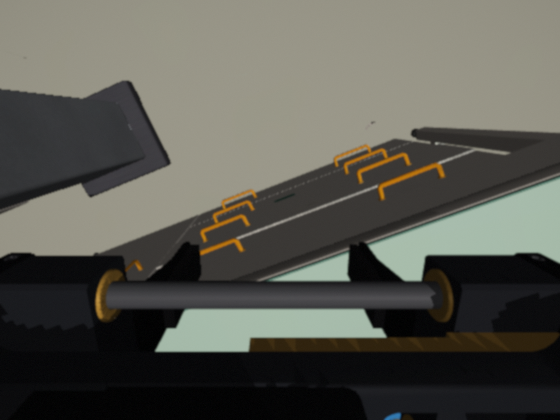

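```bash
cat >> h.py <<'E'
def cam(n):
    p=ctrl.camera_params(n);return np.array(p['K']),np.array(p['world_to_cam'])
def ray(n,uv,wc=None):
    K,T=cam(n); d=T[:3,:3].T@np.linalg.inv(K)@np.array([uv[0],uv[1],1.]); o=-T[:3,:3].T@T[:3,3]; return o,d/np.linalg.norm(d)
def onz(n,uv,z):
    o,d=ray(n,uv); return o+d*(z-o[2])/d[2]
def tri(a,b):
    A=[];B=[]
    for n,uv in (a,b):
        o,d=ray(n,uv);P=np.eye(3)-np.outer(d,d);A.append(P);B.append(P@o)
    x=np.linalg.lstsq(np.vstack(A),np.hstack(B),rcond=None)[0]; return x,[np.linalg.norm(P@x-b) for P,b in zip(A,B)]
def proj(n,X):
    K,T=cam(n);q=K@(T[:3,:3]@np.array(X)+T[:3,3]);return q[:2]/q[2]
E
python3 - <<'E'
from h import *
Z=dict(red_scraper=.008,bench_stand=0,carrier=0,carrier_handle=.098,empty_slot=.008,filled_slot=.008,tape_roll=0,petri_dishes=0,thermal_cycler=0,blue_scraper=.008)
for t,z in Z.items():
    m={}
    for n in ['top','side']:
        r=ctrl.mark_of(n,t)
        for q in r[:3]: print(t,n,np.round(q['at'],1),round(q['confidence'],2),onz(n,q['at'],z).round(4))
        if r:m[n]=r[0]['at']
    if len(m)==2: x,e=tri(('top',m['top']),('side',m['side']));print('   tri',x.round(4),np.round(e,4))
print(ctrl.get_state()['time'])
E
```

```text
red_scraper top [368.2 227. ] 0.62 [ 0.5874 -0.2536  0.008 ]
red_scraper side [343.6 285.2] 0.91 [ 0.5956 -0.2672  0.008 ]
red_scraper side [299.5 269.6] 0.67 [ 0.54   -0.1555  0.008 ]
   tri [ 5.943e-01 -2.597e-01 -4.000e-04] [0.0072 0.0072]
bench_stand top [331.3 235.4] 0.69 [ 0.5594 -0.1385  0.    ]
bench_stand side [297.9 270. ] 0.77 [ 0.5402 -0.149  -0.    ]
   tri [ 0.5574 -0.138  -0.0223] [0.0052 0.0052]
carrier side [203.1 190.3] 0.88 [ 0.5161  0.3032 -0.    ]
carrier side [214.2 177.5] 0.21 [0.5814 0.3378 0.    ]
carrier_handle top [180.4 244.8] 0.9 [0.5126 0.3163 0.098 ]
carrier_handle side [194.  167.1] 0.92 [0.5015 0.3105 0.098 ]
   tri [0.5099 0.3198 0.0892] [0.0038 0.0038]
empty_slot side [183.2 198.3] 0.65 [0.4412 0.3002 0.008 ]
filled_slot top [184.3 228.2] 0.57 [0.5726 0.3255 0.008 ]
filled_slot side [213.8 180. ] 0.9 [0.5683 0.3181 0.008 ]
   tri [ 5.734e-01  3.274e-01 -3.000e-04] [0.0002 0.0002]
tape_roll top [257.7 276.3] 0.6 [0.4267 0.0908 0.    ]
tape_roll side [212.  242.8] 0.56 [0.412  0.0837 0.    ]
   tri [ 0.4224  0.0936 -0.0142] [0.0051 0.0051]
petri_dishes top [340.4 173. ] 0.79 [ 0.7618 -0.167   0.    ]
petri_dishes side [358.9 236.1] 0.83 [ 0.7635 -0.165   0.    ]
   tri [ 0.7611 -0.1667  0.0029] [0. 0.]
blue_scraper top [182.4 228. ] 0.4 [0.5731 0.3316 0.008 ]
blue_scraper side [300.8 269.2] 0.64 [ 0.5437 -0.1566  0.008 ]
blue_scraper side [215.6 179.5] 0.5 [0.5744 0.3165 0.008 ]
   tri [ 0.7502  0.3123 -0.5452] [0.1747 0.1747]
1.15
```

```bash
python3 - <<'E'
import cv2,numpy as np
a=cv2.imread('pics/top0.png');b=cv2.imread('pics/side0.png')
f=lambda i,x,y,w,h,s:cv2.resize(i[y:y+h,x:x+w],None,fx=s,fy=s,interpolation=cv2.INTER_CUBIC)
t=f(a,150,200,80,90,5);u=f(a,300,200,80,90,5)  # 400x450
cv2.imwrite('pics/crop_t.png',np.hstack([t,u]))
t=f(b,160,140,80,80,5);u=f(b,270,225,80,80,5)
cv2.imwrite('pics/crop_s.png',np.hstack([t,u]))
E
```

```text
(no output)
```

View pics/crop_t.png

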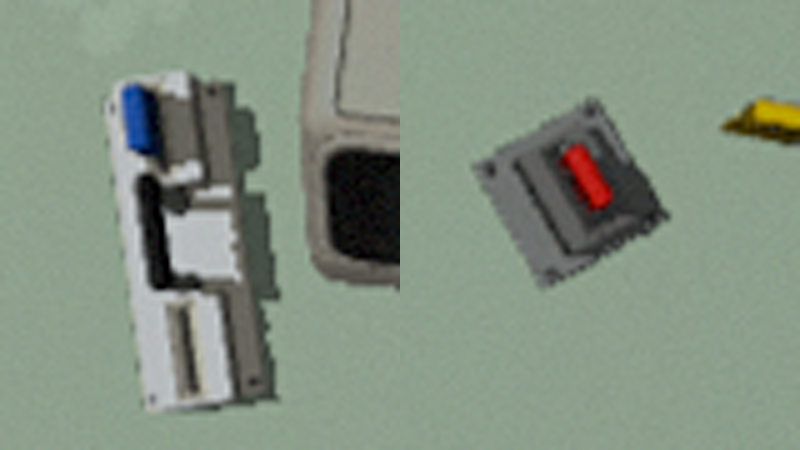

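View pics/crop_s.png

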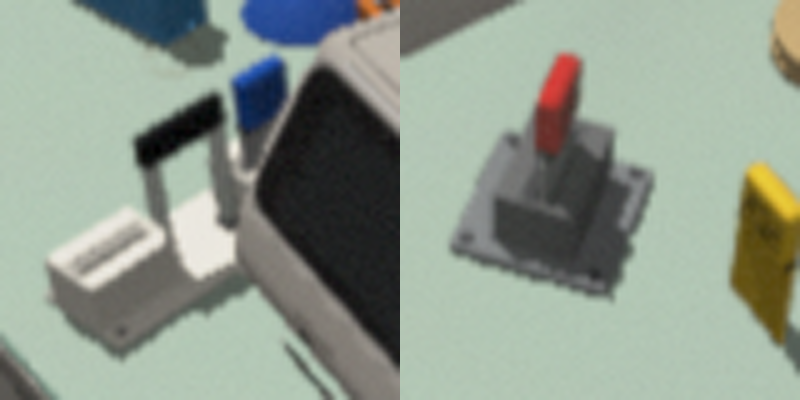

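```bash
python3 - <<'E'
from h import *
from scipy.optimize import least_squares
def fit(obs,x0):
    def f(p):
        c,s=np.cos(p[2]),np.sin(p[2]);r=[]
        for n,l,uv in obs:
            X=[p[0]+c*l[0]-s*l[1],p[1]+s*l[0]+c*l[1],l[2]];r+=list(proj(n,X)-uv)
        return np.array(r)
    s=least_squares(f,x0,loss='soft_l1');print(s.x[:2].round(4),np.degrees(s.x[2]).round(2));print(f(s.x).reshape(-1,2).round(1).tolist());return s.x
# stand: yaw slot
a=onz('top',[300+172/5,200+150/5],.11);b=onz('top',[300+203/5,200+205/5],.11);print('red grip',a,b,(a+b)/2,np.degrees(np.arctan2(*(a-b)[[1,0]])))
h=.045
T=[(338.6,219.4),(353.6,243.2),(328.6,257.6),(315,232.4)]
# unknown labels: yaw ~? x axis up-left in image (top->world +x up,+y left): corners up=(+,-)?
for lab in [[(h,h),(h,-h),(-h,-h),(-h,h)]]:
    o=[('top',(*l,.008),t) for l,t in zip(lab,T)]
    fit(o,[.55,-.14,.5])
    S=[('side',(*lab[3],.008),(280,273.4)),('side',(*lab[2],.006),(312.4,283)),('side',(*lab[1],.008),(320.4,260))]
    fit(S,[.55,-.14,.5]);fit(o+S,[.55,-.14,.5])
print('carrier')
C=[('top',(-.1,.038,.008),(179.4,281.6)),('top',(-.1,-.038,.008),(205,279.6)),('top',(.1,-.038,.008),(196.6,217)),
('top',(-.068,0,.045),(187.4,270)),('top',(0,0,.110),(180.8,246.2)),('top',(.068,0,.110),(177.6,224)),('top',(.035,0,.110),(179.6,235.6)),('top',(-.035,0,.110),(182,257)),]
D=[('side',(-.1,-.038,.004),(184.4,211.4)),('side',(-.102,-.023,.045),(180.6,198.6)),('side',(-.102,.023,.045),(169.6,191.6)),('side',(-.034,.023,.045),(186,181.6)),('side',(-.034,-.023,.045),(193.4,188)),
('side',(-.035,0,.110),(188,167.5)),('side',(.035,0,.110),(203.5,159))]
for o in (C,D,C+D): fit(o,[.51,.32,0.05])
E
```

```text
red grip [ 0.56366025 -0.13558456  0.11      ] [ 0.53166589 -0.15376348  0.11      ] [ 0.54766307 -0.14467402  0.11      ] 29.60486038709186
[ 0.5503 -0.1459] -59.52
[[0.4, -0.7], [-0.0, 0.3], [0.2, 0.0], [-0.7, 0.2]]
[ 0.5512 -0.1481] 31.5
[[-0.2, 0.4], [-0.4, 0.4], [0.8, -1.7]]
[ 0.5493 -0.1486] -30.42
[[-8.8, -0.5], [0.8, -9.5], [11.3, 0.6], [0.1, 10.7], [1.6, -17.6], [-25.6, -1.1], [-0.2, 17.5]]
carrier
[0.5069 0.3119] 9.29
[[-0.2, 1.1], [-1.5, -0.4], [-0.7, -0.9], [0.5, 0.3], [0.1, 0.2], [0.7, -0.4], [-0.0, -1.0], [0.3, 1.3]]
[0.5092 0.3089] 11.52
[[0.4, -1.2], [-1.6, 0.0], [-0.3, 0.8], [-0.1, 0.3], [2.2, -0.3], [-0.6, 1.1], [0.6, -0.8]]
[0.5081 0.3109] 10.29
[[0.8, 0.9], [-0.6, -1.1], [-0.9, -1.3], [1.3, -0.1], [0.5, -0.2], [0.7, -0.8], [0.1, -1.3], [0.9, 0.9], [-0.9, -1.6], [-2.8, -0.4], [-1.3, 0.3], [-0.8, -0.1], [1.3, -0.5], [-1.4, 0.8], [0.2, -0.8]]
```

```bash
python3 - <<'E'
import cv2,numpy as np
a=cv2.imread('pics/top0.png');b=cv2.imread('pics/side0.png')
f=lambda i,x,y,w,h,s:cv2.resize(i[y:y+h,x:x+w],None,fx=s,fy=s,interpolation=cv2.INTER_CUBIC)
cv2.imwrite('pics/cyc_t.png',f(a,200,100,160,170,3.5))
cv2.imwrite('pics/cyc_s.png',f(b,190,110,180,140,4))
E
python3 - <<'E'
from h import *
for uv in [(255,237),(211,191)]: print(uv,onz('side',uv,0))
for uv in [(211,258),(291,262),(303,200),(294,235),(306,117),(226,112)]: print(uv,onz('top',uv,0)[:2],onz('top',uv,.1)[:2],onz('top',uv,.2)[:2])
E
```

```text
(255, 237) [0.52297222 0.02410165 0.        ]
(211, 191) [0.53451217 0.28370784 0.        ]
(211, 258) [0.48094228 0.23886993] [0.47544588 0.22432146] [0.46994947 0.20977298]
(291, 262) [ 0.47322997 -0.01249296] [ 0.46825209 -0.01014169] [ 0.4632742  -0.00779043]
(303, 200) [ 0.67132978 -0.04775468] [ 0.65303316 -0.04303268] [ 0.63473654 -0.03831069]
(294, 235) [ 0.55847435 -0.02065873] [ 0.54776528 -0.01775846] [ 0.5370562  -0.01485819]
(306, 117) [ 0.94751929 -0.05429578] [ 0.91065378 -0.049134  ] [ 0.87378826 -0.04397223]
(226, 112) [0.95986392 0.20830564] [0.92216845 0.19581208] [0.88447297 0.18331851]
```

View pics/cyc_t.png

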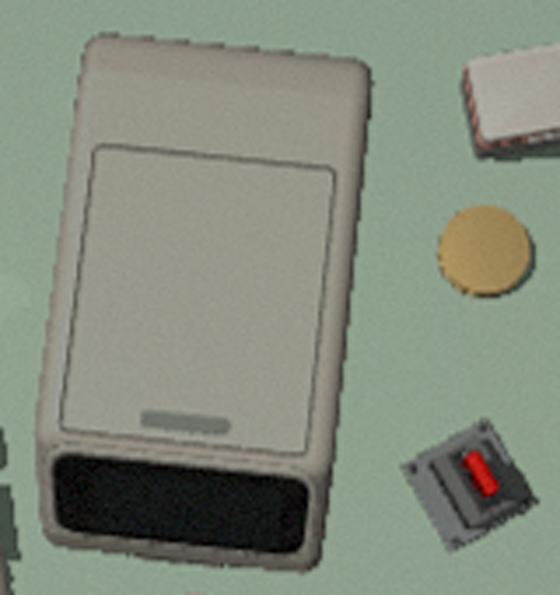

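View pics/cyc_s.png

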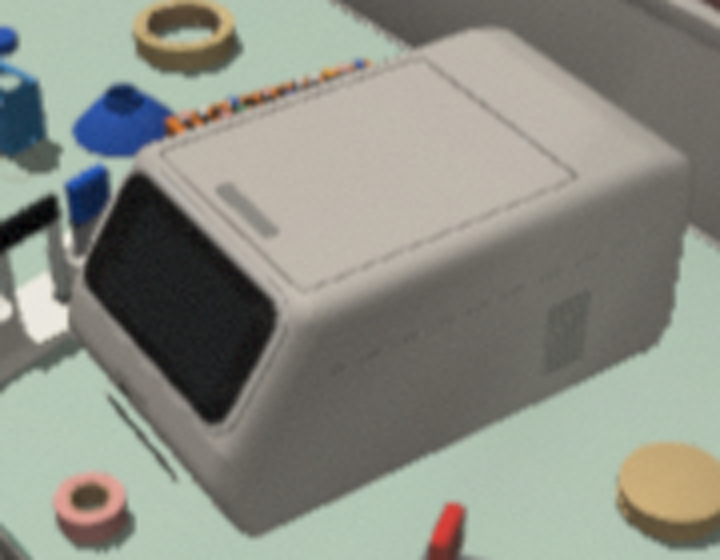

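```bash
python3 - <<'E'
from h import *
for uv in [(211.4,217),(212,230),(218,160),(223,125),(226,112)]: print(uv,onz('top',uv,.2)[:2],onz('top',uv,.17)[:2])
for uv in [(304.5,125),(300,180),(296,220)]: print(uv,onz('top',uv,.2)[:2],onz('top',uv,.17)[:2])
# side bottom edge of right face: crop(190,110)/4
for uv in [(255,535),(400,470),(550,400),(650,350)]: print(uv,onz('side',(190+uv[0]/4,110+uv[1]/4),0)[:2])
E
```

```text
(211.4, 217) [0.58252055 0.21306858] [0.58679273 0.21750992]
(212, 230) [0.54656795 0.21002223] [0.55000232 0.21439258]
(218, 160) [0.74398866 0.20086467] [0.75202357 0.20502162]
(223, 125) [0.84597541 0.1904794 ] [0.85638694 0.19439434]
(226, 112) [0.88447297 0.18331851] [0.89578162 0.18706658]
(304.5, 125) [ 0.8501556 -0.039992 ] [ 0.86066454 -0.04144778]
(300, 180) [ 0.6910539  -0.02930173] [ 0.69785526 -0.03050839]
(296, 220) [ 0.57857511 -0.01974922] [ 0.58275535 -0.02073328]
(255, 535) [0.50412225 0.00471038]
(400, 470) [ 0.62840538 -0.01027174]
(550, 400) [ 0.76993111 -0.02475364]
(650, 350) [ 0.87444775 -0.03227518]
```

```bash
python3 -m crank '[-10,-30,29,0,0,0,87,-10,-40,38,0,0,0,87,-10,-40,38,0,0,0,87,-10,-40,38,0,0,0,87,-8,-40,38,0,0,0,87]' 20
python3 -m crank '[0,-40,38,0,0,0,87,0,-40,38,0,0,0,87,0,-40,38,0,0,0,87,0,-40,38,0,0,0,87,0,-40,38,0,0,0,87]'
```

```text
time: 1.78
position: [0.3381, 0.3593, 0.4535]
tool_rot: [0.296, 1.55, -0.295]
ft_force: [0.8, 0.1, 0.3]
grip_width: 0.999
time: 2.4
position: [0.441, 0.1034, 0.4532]
tool_rot: [0.296, 1.55, -0.295]
ft_force: [0.6, 0.3, 0.8]
grip_width: 1.0
```

```bash
cat >> h.py <<'E'
def to(p,yawy,settle=None):
    """delta (tool axes) to TCP position p with tool down & tool-y at yawy deg"""
    s=ctrl.get_state();M=R.from_rotvec(s['tool_rot']).as_matrix()
    y=np.radians(yawy);Y=np.array([np.cos(y),np.sin(y),0]);X=np.array([0,0,-1.]);G=np.stack([X,Y,np.cross(X,Y)],1)
    d=M.T@(np.array(p)-s['position']);r=R.from_matrix(M.T@G).as_rotvec()
    print('t',s['time'],'pos',s['position'].round(4),'yaw',np.degrees(np.arctan2(M[1,1],M[0,1])).round(2),'F',s['ft_force'].round(1),'shift mm',(d*1000).round(1),'turn',r.round(4),'q7',s['joint_positions'][6].round(2),'w',s['grip_width'])
def wray(uv,s):
    p=ctrl.camera_params('wrist');M=R.from_rotvec(s['tool_rot']).as_matrix();H=np.array(p['hand_eye'])
    d=M@H[:3,:3]@np.linalg.inv(np.array(p['K']))@np.array([uv[0],uv[1],1.]);o=M@H[:3,3]+s['position'];return o,d
def wonz(uv,z,s):
    o,d=wray(uv,s);return o+d*(z-o[2])/d[2]
def wproj(X,s):
    p=ctrl.camera_params('wrist');M=R.from_rotvec(s['tool_rot']).as_matrix();H=np.array(p['hand_eye'])
    c=H[:3,:3].T@(M.T@(np.array(X)-s['position'])-H[:3,3]);q=np.array(p['K'])@c;return q[:2]/q[2]
E
python3 -m crank '[0,-38,38,0,0,0,87,0,-38,38,0,0,0,87,0,-38,38,0,0,0,87,0,-38,38,0,0,0,87,0,-30,30,0,0,0,87]' 
python3 -m crank '[0,0,0,0.18,0,0,87,0,0,0,0.18,0,0,87,0,0,0,0.18,0,0,87,0,0,0,0.18,0,0,87,0,0,0,0.18,0,0,87]'
python3 -m crank '[0,0,0,0.18,0,0,87,0,0,0,0.18,0,0,87,0,0,0,0.18,0,0,87,0,0,0,0.18,0,0,87,0,0,0,0.18,0,0,87]' 
python3 -c "
from h import *
to([.5485,-.1455,.36],-59.5)"
```

```text
time: 3.02
position: [0.5432, -0.1332, 0.4532]
tool_rot: [0.297, 1.549, -0.297]
ft_force: [-0.0, 0.5, 0.6]
grip_width: 0.999
time: 3.65
position: [0.5429, -0.1309, 0.4529]
tool_rot: [0.995, 1.332, -0.994]
ft_force: [-0.8, 0.1, 0.6]
grip_width: 1.002
time: 4.28
position: [0.5429, -0.1309, 0.4529]
tool_rot: [1.644, 0.855, -1.644]
ft_force: [-0.1, 0.2, 0.4]
grip_width: 0.997
t 4.275 pos [ 0.5429 -0.1309  0.4529] yaw -35.05 F [-0.1  0.2  0.4] shift mm [92.9 13.   8.8] turn [ 0.4267 -0.0005 -0.    ] q7 -0.33 w 0.9968248403053743
```

```bash
python3 -m crank '[30,6,4,0,0,0,87,40,7,5,0,0,0,87,23,0,0,0.15,0,0,87,0,0,0,0.15,0,0,87,0,0,0,0.127,0,0,87]' 
python3 - <<'E'
from h import *
to([.5485,-.1455,.36],-59.5)
s=ctrl.get_state();snap('wrist','w1.png')
for h in [(0,0),(.02,.007),(.02,-.007),(-.02,-.007),(-.02,.007)]:
    a=np.radians(30.5);X=[.5477+h[0]*np.cos(a)-h[1]*np.sin(a),-.1447+h[0]*np.sin(a)+h[1]*np.cos(a),.110];print(wproj(X,s).round(1))
E
```

```text
time: 4.9
position: [0.5484, -0.1457, 0.3594]
tool_rot: [1.92, 0.525, -1.921]
ft_force: [0.4, 0.4, -1.0]
grip_width: 1.002
t 4.9 pos [ 0.5484 -0.1457  0.3594] yaw -59.43 F [ 0.4  0.4 -1. ] shift mm [-0.6 -0.1 -0.2] turn [0.0012 0.0004 0.0004] q7 -0.66 w 1.0021679531933037
[272.1 222.4]
[263.2 198.1]
[281.1 198.1]
[280.7 245.5]
[263.6 245.5]
```

View pics/w1.png

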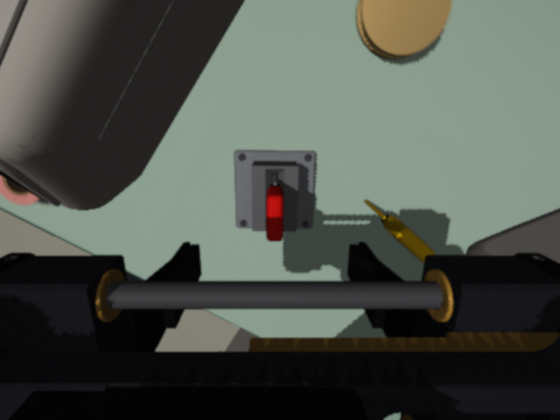

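```bash
python3 - <<'E'
import cv2,numpy as np
a=cv2.imread('pics/w1.png')
c=cv2.resize(a[140:250,220:330],None,fx=5.4,fy=5.4,interpolation=cv2.INTER_CUBIC);cv2.imwrite('pics/w1c.png',c)
h=cv2.cvtColor(a,cv2.COLOR_BGR2HSV);m=((h[...,0]<8)|(h[...,0]>172))&(h[...,1]>150)&(h[...,2]>60)
ys,xs=np.nonzero(m[140:250,220:330]);ys+=140;xs+=220;print(xs.min(),xs.max(),ys.min(),ys.max())
for r in range(ys.min(),ys.max()+1,5):
    k=xs[ys==r];print(r,k.min(),k.max(),a[r,int(k.mean())])
E
```

```text
266 283 187 239
187 269 275 [ 7  7 67]
192 267 279 [ 5  6 76]
197 267 282 [ 10  13 160]
202 266 283 [ 16  20 186]
207 266 283 [ 16  19 184]
212 266 282 [ 16  18 183]
217 266 282 [ 11  12 123]
222 267 281 [ 6  6 78]
227 267 281 [ 5  6 78]
232 267 281 [ 5  6 78]
237 268 281 [ 7  7 78]
```

View pics/w1c.png

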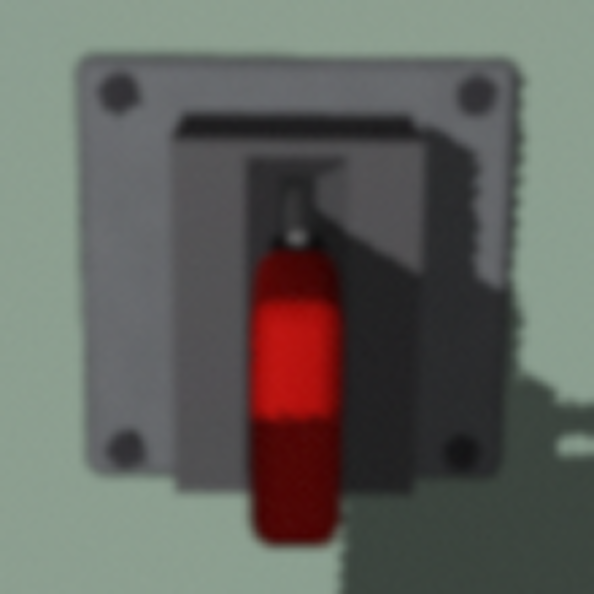

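```bash
python3 -m crank '[20,1.8,-2.5,0,0,0,87,25,0,0,0,0,0,87,25,0,0,0,0,0,87,20,0,0,0,0,0,87,15,0,0,0,0,0,87]' 
python3 - <<'E'
from h import *
to([.5485,-.1455,.254],-59.5)
s=ctrl.get_state();snap('wrist','w2.png')
E
```

```text
time: 5.58
position: [0.5513, -0.1459, 0.2531]
tool_rot: [1.917, 0.53, -1.919]
ft_force: [0.7, -1.0, -0.4]
grip_width: 1.003
t 5.575 pos [ 0.5513 -0.1459  0.2531] yaw -59.14 F [ 0.7 -1.  -0.4] shift mm [-0.9 -1.8  2.2] turn [0.0063 0.001  0.0007] q7 -0.56 w 1.0033217615372996
```

View pics/w2.png

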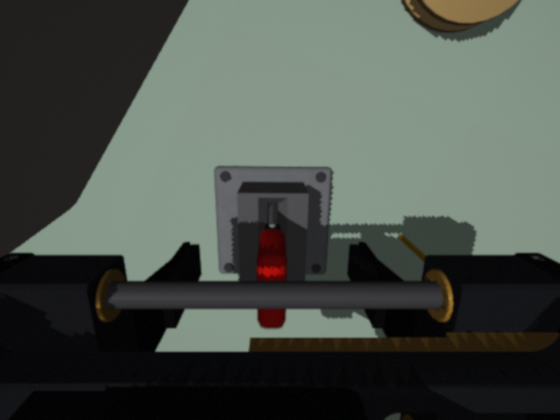

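```bash
python3 -m crank '[0,0,0,0,0,0,40,0,0,0,0,0,0,8,0,0,0,0,0,0,8,0,0,0,0,0,0,8,0,0,0,0,0,0,8]' 30
python3 -m crank '[0,0,0,0,0,0,8,0,0,0,0,0,0,8,0,0,0,0,0,0,8,0,0,0,0,0,0,8,0,0,0,0,0,0,8]' 
python3 - <<'E'
from h import *
to([.5485,-.1455,.254],-59.5)
s=ctrl.get_state();snap('wrist','w3.png')
E
```

```text
time: 6.25
position: [0.5516, -0.146, 0.255]
tool_rot: [1.919, 0.529, -1.918]
ft_force: [-0.3, 0.1, 0.2]
grip_width: 0.52
time: 6.88
position: [0.5515, -0.1459, 0.2547]
tool_rot: [1.918, 0.529, -1.918]
ft_force: [-0.1, -0.6, 0.0]
grip_width: 0.156
t 6.875 pos [ 0.5515 -0.1459  0.2547] yaw -59.18 F [-0.1 -0.6  0. ] shift mm [ 0.7 -1.9  2.4] turn [0.0055 0.     0.0002] q7 -0.57 w 0.1564019625393803
```

View pics/w3.png

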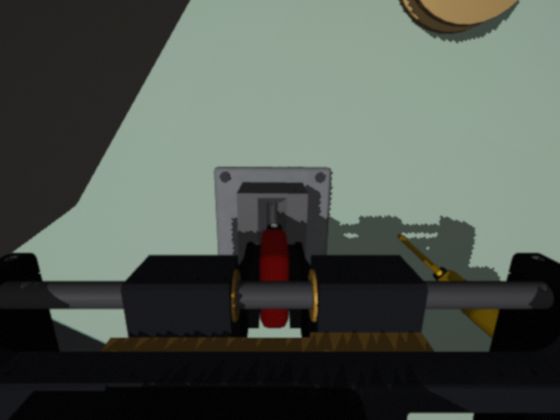

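```bash
python3 -m crank '[-15,0,0,0,0,0,8,-25,0,0,0,0,0,8,-30,0,0,0,0,0,8,-35,0,0,0,0,0,8,-40,0,0,0,0,0,8]' 
python3 -m crank '[-40,0,0,0,0,0,8,-30,0,0,0,0,0,8,-20,0,0,0,0,0,8,-5,0,0,0,0,0,8,0,0,0,0,0,0,8]' 
python3 - <<'E'
from h import *
to([.440,.299,.49],-80)
s=ctrl.get_state();snap('wrist','w4.png')
E
```

```text
time: 7.55
position: [0.5512, -0.1463, 0.4016]
tool_rot: [1.919, 0.528, -1.918]
ft_force: [0.7, 1.1, 0.2]
grip_width: 0.159
time: 8.18
position: [0.5514, -0.1462, 0.4948]
tool_rot: [1.919, 0.528, -1.918]
ft_force: [0.3, 0.4, -1.0]
grip_width: 0.159
t 8.175 pos [ 0.5514 -0.1462  0.4948] yaw -59.2 F [ 0.3  0.4 -1. ] shift mm [   4.8 -439.4 -132.3] turn [ 3.63e-01 -3.00e-04  1.00e-04] q7 -0.71 w 0.15905589960070673
```

View pics/w4.png

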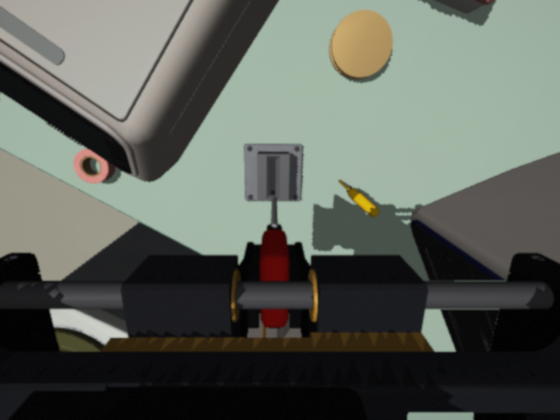

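```bash
python3 -m crank '[0,-25,-7,0,0,0,8,0,-35,-10,0,0,0,8,0,-38,-12,0,0,0,8,0,-38,-12,0,0,0,8,0,-38,-12,0,0,0,8]' 
python3 -m crank '[0,-38,-12,0,0,0,8,0,-38,-12,0,0,0,8,0,-38,-12,0,0,0,8,0,-38,-12,0,0,0,8,0,-38,-12,0,0,0,8]' 
python3 -m crank '[0,-38,-12,0,0,0,8,0,-25,-7,0,0,0,8,0,-12,-4,0.15,0,0,8,0,0,0,0.15,0,0,8,0,0,0,0.063,0,0,8]' 
python3 - <<'E'
from h import *
to([.440,.299,.40],-80)
E
```

```text
time: 8.85
position: [0.5072, 0.0318, 0.4937]
tool_rot: [1.917, 0.529, -1.92]
ft_force: [-0.1, -0.4, -0.8]
grip_width: 0.163
time: 9.48
position: [0.4615, 0.2256, 0.4936]
tool_rot: [1.916, 0.528, -1.919]
ft_force: [0.1, 0.5, -0.3]
grip_width: 0.157
time: 10.1
position: [0.4432, 0.3009, 0.4934]
tool_rot: [2.129, 0.182, -2.132]
ft_force: [-0.5, 0.2, -0.3]
grip_width: 0.163
t 10.1 pos [0.4432 0.3009 0.4934] yaw -80.12 F [-0.5  0.2 -0.3] shift mm [93.4  1.1  3.3] turn [-0.0021  0.0018 -0.0017] q7 -2.02 w 0.16271376334927395
```

```bash
python3 -m crank '[25,1,3,0,0,0,8,35,0,0,0,0,0,8,30,0,0,0,0,0,8,15,0,0,0,0,0,8,0,0,0,0,0,0,8]' 
python3 - <<'E'
from h import *
to([.440,.299,.39],-80)
s=ctrl.get_state();snap('wrist','w5.png');snap('top','t5.png');snap('side','s5.png')
import cv2
a=cv2.imread('pics/t5.png');b=cv2.imread('pics/s5.png')
f=lambda i,x,y,w,h,s:cv2.resize(i[y:y+h,x:x+w],None,fx=s,fy=s,interpolation=cv2.INTER_CUBIC)
cv2.imwrite('pics/c5.png',np.hstack([f(a,150,200,80,90,5),f(b,150,120,80,90,5)]))
for n in ['wrist']:
  for t in ['empty_slot','filled_slot','carrier_handle','carrier']:
    for q in ctrl.mark_of(n,t)[:2]: print(t,np.round(q['at'],1),round(q['confidence'],2),wonz(q['at'],{'carrier_handle':.098,'carrier':0}.get(t,.008),s).round(4))
E
```

```text
time: 10.72
position: [0.4404, 0.299, 0.3886]
tool_rot: [2.127, 0.185, -2.131]
ft_force: [-0.5, 0.4, 0.3]
grip_width: 0.156
t 10.725 pos [0.4404 0.299  0.3886] yaw -79.99 F [-0.5  0.4  0.3] shift mm [-1.4 -0.1  0.4] turn [ 0.0002  0.0021 -0.0016] q7 -2.01 w 0.15619341364140388
empty_slot [268.  187.3] 0.71 [0.4387 0.3051 0.008 ]
filled_slot [268.4  61.2] 0.57 [0.5763 0.3282 0.008 ]
carrier_handle [270.3 126.4] 0.76 [0.5116 0.314  0.098 ]
carrier [269.4 127. ] 0.98 [0.5085 0.3156 0.    ]
```

View pics/w5.png

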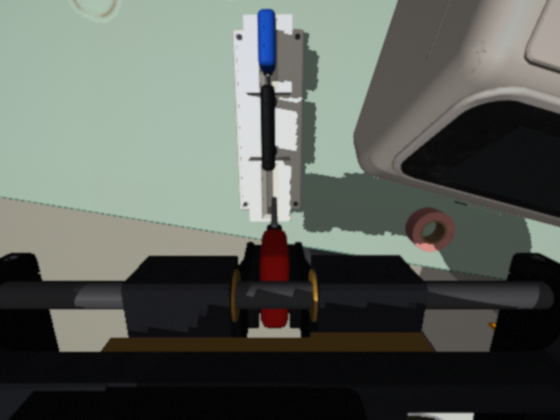

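View pics/c5.png

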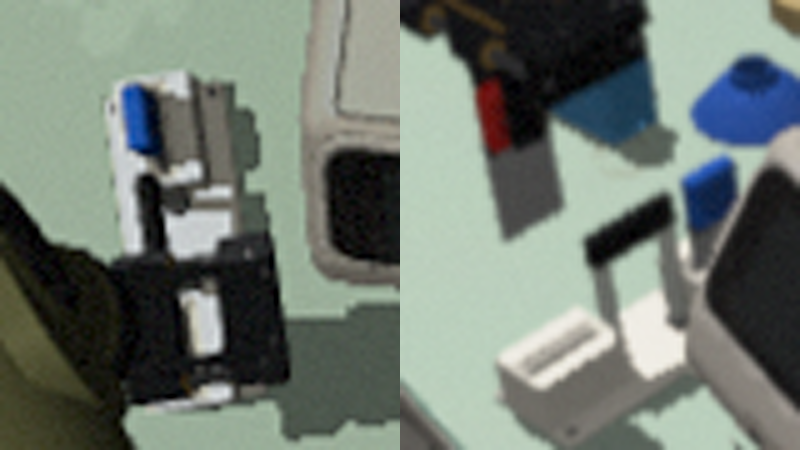

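```bash
python3 - <<'E'
import cv2,numpy as np
a=cv2.imread('pics/w5.png')
cv2.imwrite('pics/w5c.png',cv2.resize(a[5:125,220:320],None,fx=5,fy=5,interpolation=cv2.INTER_CUBIC))
cv2.imwrite('pics/w5d.png',cv2.resize(a[115:235,220:320],None,fx=5,fy=5,interpolation=cv2.INTER_CUBIC))
E
```

```text
(no output)
```

View pics/w5c.png

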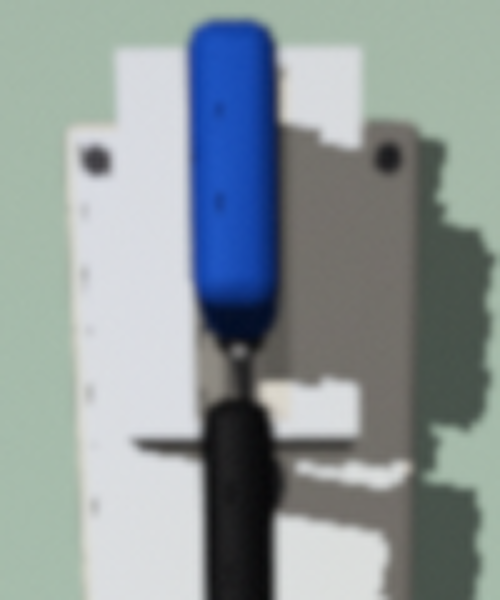

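View pics/w5d.png

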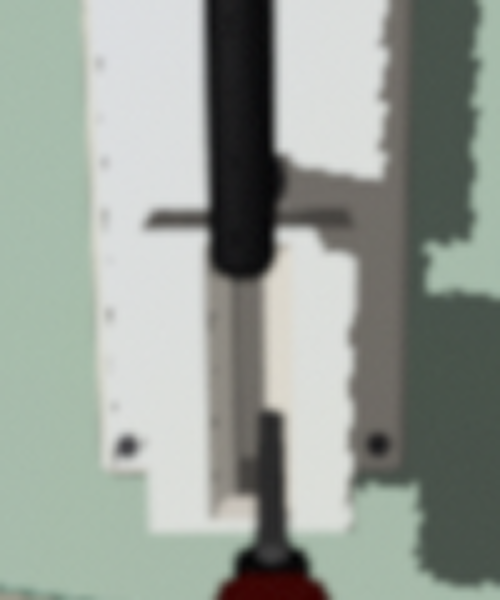

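```bash
python3 - <<'E'
from h import *
from scipy.optimize import least_squares
s=ctrl.get_state()
O=[((.1,.038,.008),(233.6,30)),((.1,-.038,.008),(303,30)),((-.1,.038,.008),(241,209)),((-.1,-.038,.008),(300,209)),
((.102,.023,.045),(243,14.4)),((.102,-.023,.045),(292.4,14.4)),((-.102,.023,.045),(249.6,221)),((-.102,-.023,.045),(290.4,221)),
((.035,0,.110),(268,85)),((-.035,0,.110),(268.4,170)),((.068,0,.110),(266.8,37))]
def f(p):
    c,sn=np.cos(p[2]),np.sin(p[2])
    return np.array([wproj([p[0]+c*l[0]-sn*l[1],p[1]+sn*l[0]+c*l[1],l[2]+p[3]],s)-uv for l,uv in O]).ravel()
q=least_squares(f,[.509,.315,.17,0],loss='soft_l1').x
print(q.round(4),np.degrees(q[2]));print(f(q).reshape(-1,2).round(1).tolist())
c,sn=np.cos(q[2]),np.sin(q[2]);print('slot',q[0]-.068*c,q[1]-.068*sn)
# blade far-bottom corner in tool at x=.247
p=ctrl.camera_params('wrist');H=np.array(p['hand_eye'])
d=H[:3,:3]@np.linalg.inv(np.array(p['K']))@np.array([274.2,196.6,1]);o=H[:3,3];print('corner tool',o+d*(.247-o[0])/d[0])
a,b=[H[:3,:3]@np.linalg.inv(np.array(p['K']))@np.array([274.2,v,1]) for v in (228,326)]
print('grip far bottom/near top', (o+a*(.187-o[0])/a[0]), (o+b*(.145-o[0])/b[0]))
E
```

```text
[ 0.5108  0.3168  0.1819 -0.0007] 10.420041195176328
[[-0.6, -0.7], [1.4, -1.2], [-0.9, 0.6], [0.8, 0.3], [0.6, 1.1], [-0.1, 0.7], [0.3, -0.6], [-0.0, -0.8], [-0.7, -1.3], [-0.1, 0.7], [-0.0, 0.5]]
slot 0.4439139225848098 0.30445369908919245
corner tool [ 0.247       0.00053685 -0.02192382]
grip far bottom/near top [ 0.187       0.00050723 -0.01800048] [0.145      0.00051401 0.01721772]
```

```bash
python3 -c "
from h import *
to([.4448,.3052,.31],-79.6)"
```

```text
t 11.075 pos [0.4409 0.2993 0.3906] yaw -79.98 F [ 0.5  0.4 -0.8] shift mm [80.7 -5.1 -4.7] turn [-0.0067 -0.0013  0.0009] q7 -2.01 w 0.1562556811334032
```

```bash
python3 -m crank '[15,-5.1,-4.7,-0.007,0,0,8,25,0,0,0,0,0,8,25,0,0,0,0,0,8,15,0,0,0,0,0,8,0,0,0,0,0,0,8]' 
python3 - <<'E'
from h import *
to([.4448,.3052,.255],-79.6)
s=ctrl.get_state();snap('wrist','w6.png');snap('side','s6.png')
import cv2
a=cv2.imread('pics/w6.png');b=cv2.imread('pics/s6.png')
f=lambda i,x,y,w,h,s:cv2.resize(i[y:y+h,x:x+w],None,fx=s,fy=s,interpolation=cv2.INTER_CUBIC)
cv2.imwrite('pics/c6.png',np.hstack([f(a,220,130,100,120,4),f(b,150,130,80,96,5)]))
E
```

```text
time: 11.7
position: [0.4441, 0.305, 0.3083]
tool_rot: [2.123, 0.192, -2.127]
ft_force: [-0.5, 0.3, -0.3]
grip_width: 0.155
t 11.7 pos [0.4441 0.305  0.3083] yaw -79.57 F [-0.5  0.3 -0.3] shift mm [53.3 -0.2 -0.9] turn [ 0.0005  0.0022 -0.0017] q7 -1.97 w 0.15489402080296055
```

View pics/c6.png

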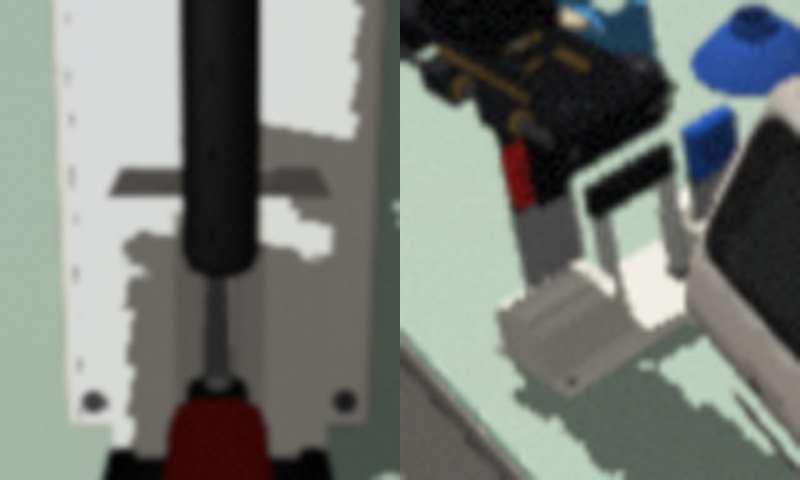

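```bash
python3 -m crank '[8,0.5,-0.6,0,0,0,8,8,0,0,0,0,0,8,6,0,0,0,0,0,8,5,0,0,0,0,0,8,5,0,0,0,0,0,8]' 
python3 -c "
from h import *
to([.4448,.3052,.2545],-79.6);print(ctrl.get_state()['torque'])"
```

```text
time: 12.42
position: [0.4451, 0.3046, 0.2774]
tool_rot: [2.126, 0.194, -2.126]
ft_force: [0.0, 0.7, -0.3]
grip_width: 0.162
t 12.425 pos [0.4451 0.3046 0.2774] yaw -79.58 F [ 0.   0.7 -0.3] shift mm [22.9 -0.6  0.2] turn [ 0.0003 -0.0001  0.    ] q7 -1.95 w 0.16172203965671364
[-0.07743237  0.18383108 -0.00183639]
```

```bash
python3 -m crank '[6,0,0,0,0,0,8,6,0,0,0,0,0,8,5,0,0,0,0,0,8,3,0,0,0,0,0,8,2,0,0,0,0,0,8]' 
python3 -m crank '[1,0,0,0,0,0,8,0,0,0,0,0,0,8,0,0,0,0,0,0,8,0,0,0,0,0,0,8,0,0,0,0,0,0,8]' 
python3 -c "
from h import *
to([.4448,.3052,.2545],-79.6);print(ctrl.get_state()['torque'])"
```

```text
time: 13.05
position: [0.4451, 0.3047, 0.2556]
tool_rot: [2.126, 0.194, -2.126]
ft_force: [0.0, -0.5, -0.1]
grip_width: 0.158
time: 13.68
position: [0.4451, 0.3047, 0.2548]
tool_rot: [2.126, 0.194, -2.126]
ft_force: [-0.3, -0.8, 0.0]
grip_width: 0.155
t 13.675 pos [0.4451 0.3047 0.2548] yaw -79.58 F [-0.3 -0.8  0. ] shift mm [ 0.3 -0.6  0.2] turn [ 0.0003 -0.0001  0.0001] q7 -1.94 w 0.15495253171745393
[-0.11344715  0.14968905 -0.0243916 ]
```

```bash
python3 -m crank '[1,0,0,0,0,0,8,0,0,0,0,0,0,8,1,0,0,0,0,0,8,0,0,0,0,0,0,8,0,0,0,0,0,0,8]' 
python3 -c "
from h import *
to([.4448,.3052,.2545],-79.6);snap('side','s7.png');print(ctrl.get_state()['torque'])
a=cv2.imread('pics/s7.png');cv2.imwrite('pics/s7c.png',cv2.resize(a[130:226,150:260],None,fx=6,fy=6,interpolation=2))"
```

```text
time: 14.3
position: [0.4455, 0.3047, 0.2546]
tool_rot: [2.127, 0.195, -2.127]
ft_force: [-3.0, -2.1, 11.2]
grip_width: 0.159
t 14.3 pos [0.4455 0.3047 0.2546] yaw -79.59 F [-3.  -2.1 11.2] shift mm [ 0.1 -0.6  0.6] turn [ 0.0002 -0.0002  0.0009] q7 -1.93 w 0.1590870349676355
[-0.74528332  1.0689049  -0.00978874]
```

View pics/s7c.png

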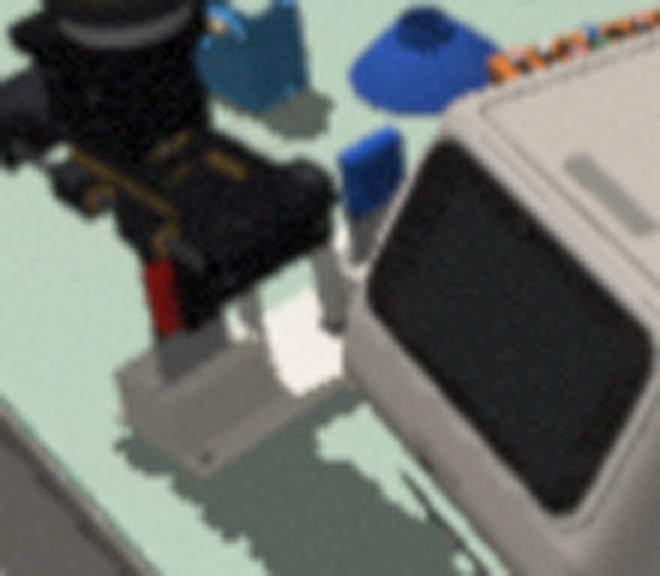

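```bash
python3 -m crank '[-1,0,0,0,0,0,8,0,0,0,0,0,0,60,0,0,0,0,0,0,60,0,0,0,0,0,0,60,0,0,0,0,0,0,60]' 
python3 -m crank '[-10,0,0,0,0,0,60,-20,0,0,0,0,0,60,-30,0,0,0,0,0,60,-20,0,0,0,0,0,60,-5,0,0,0,0,0,60]' 
python3 - <<'E'
from h import *
q=np.radians(10.42)
to([.5108,.3168,.34],-79.6)
s=ctrl.get_state();snap('wrist','w8.png');snap('side','s8.png')
a=cv2.imread('pics/s8.png');cv2.imwrite('pics/s8c.png',cv2.resize(a[130:226,150:260],None,fx=6,fy=6,interpolation=2))
E
```

```text
time: 14.98
position: [0.4451, 0.3046, 0.2536]
tool_rot: [2.126, 0.194, -2.126]
ft_force: [0.1, 0.4, -0.2]
grip_width: 0.528
time: 15.6
position: [0.4456, 0.3048, 0.3408]
tool_rot: [2.13, 0.196, -2.124]
ft_force: [-0.7, -0.4, 0.0]
grip_width: 0.688
t 15.6 pos [0.4456 0.3048 0.3408] yaw -79.59 F [-0.7 -0.4  0. ] shift mm [  1.    0.  -66.2] turn [ 0.0002 -0.0029  0.0021] q7 -1.98 w 0.6884861622528651
```

View pics/w8.png

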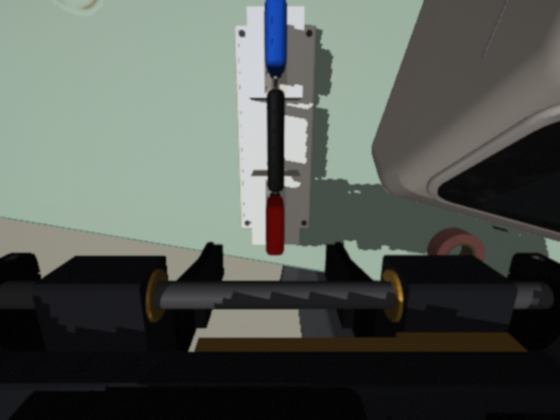

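View pics/s8c.png

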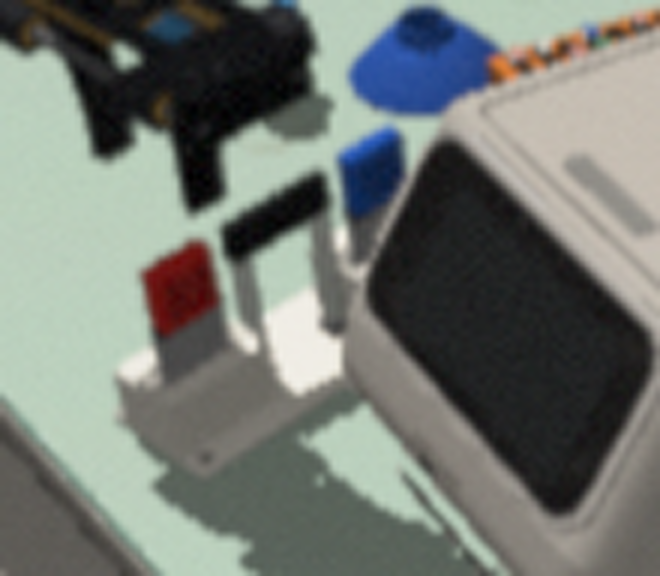

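```bash
python3 -m crank '[0,1,-15,0,0,0,60,0,0,-25,0,0,0,60,0,0,-18,0,0,0,60,0,0,-8,0,0,0,60,0,0,0,0,0,0,60]' 
python3 - <<'E'
from h import *
to([.5108,.3168,.262],-79.6)
s=ctrl.get_state();snap('wrist','w9.png');snap('top','t9.png');snap('side','s9.png')
a=cv2.imread('pics/s9.png');b=cv2.imread('pics/t9.png')
cv2.imwrite('pics/c9.png',np.hstack([cv2.resize(i,None,fx=4,fy=4,interpolation=2) for i in (a[120:240,160:260],b[180:300,150:250])]))
for t in ['carrier_handle','carrier','empty_slot']:
    for q in ctrl.mark_of('wrist',t)[:1]: print(t,np.round(q['at'],1),round(q['confidence'],2),wonz(q['at'],{'carrier_handle':.098,'carrier':0}.get(t,.008),s).round(4))
E
```

```text
time: 16.32
position: [0.5107, 0.3153, 0.3379]
tool_rot: [2.125, 0.191, -2.127]
ft_force: [0.2, -0.5, 0.5]
grip_width: 0.69
t 16.325 pos [0.5107 0.3153 0.3379] yaw -79.63 F [ 0.2 -0.5  0.5] shift mm [75.9 -1.5 -0.4] turn [-0.0005  0.0009 -0.0012] q7 -1.87 w 0.6896425176879972
carrier_handle [270.1 225.2] 0.65 [0.5111 0.3177 0.098 ]
carrier [272.8 195.4] 0.75 [0.5108 0.3159 0.    ]
```

View pics/w9.png

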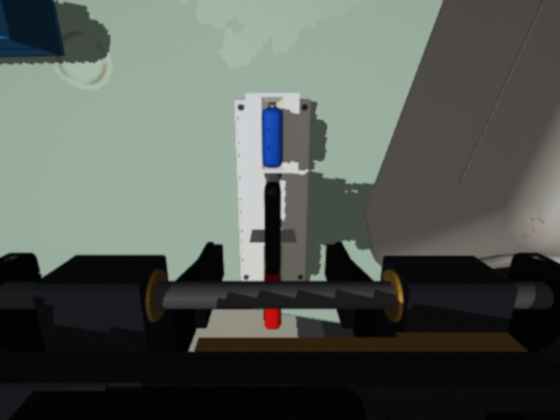

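View pics/c9.png

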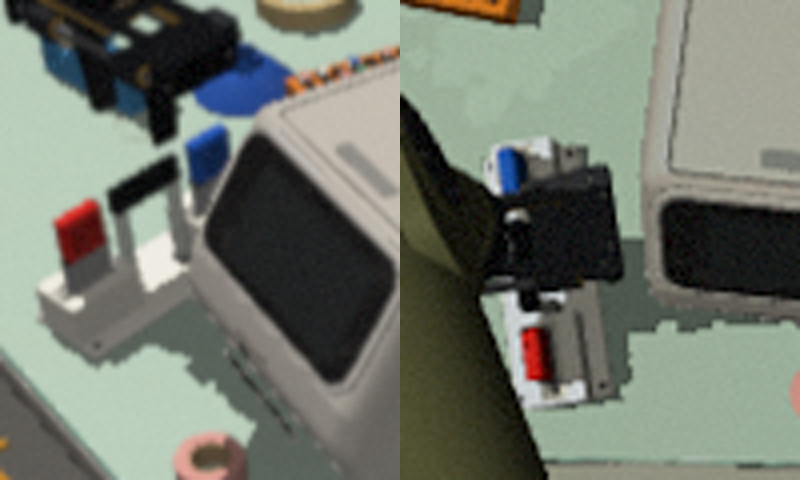

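```bash
python3 - <<'E'
from h import *
s=ctrl.get_state();M=R.from_rotvec(s['tool_rot']).as_matrix()
for uv in [(442,0),(405,105),(380,180),(367,212),(370,240),(374,262)]:
    print(uv,[(z,((M.T@(wonz(uv,z,s)-s['position']))[1:]*1000).round(0).tolist()) for z in (0.0,.05,.1,.15,.2)])
E
python3 - <<'E'
import cv2
a=cv2.imread('pics/w9.png');cv2.imwrite('pics/w9c.png',cv2.resize(a[130:280,330:530],None,fx=4,fy=4,interpolation=2))
E
```

```text
(442, 0) [(0.0, [153.0, -183.0]), (0.05, [129.0, -167.0]), (0.1, [105.0, -150.0]), (0.15, [81.0, -134.0]), (0.2, [57.0, -117.0])]
(405, 105) [(0.0, [131.0, -93.0]), (0.05, [110.0, -91.0]), (0.1, [90.0, -88.0]), (0.15, [69.0, -86.0]), (0.2, [49.0, -84.0])]
(380, 180) [(0.0, [114.0, -17.0]), (0.05, [96.0, -27.0]), (0.1, [78.0, -37.0]), (0.15, [60.0, -46.0]), (0.2, [42.0, -56.0])]
(367, 212) [(0.0, [103.0, 18.0]), (0.05, [87.0, 3.0]), (0.1, [71.0, -12.0]), (0.15, [55.0, -27.0]), (0.2, [38.0, -42.0])]
(370, 240) [(0.0, [109.0, 52.0]), (0.05, [92.0, 31.0]), (0.1, [75.0, 11.0]), (0.15, [58.0, -10.0]), (0.2, [41.0, -30.0])]
(374, 262) [(0.0, [116.0, 79.0]), (0.05, [98.0, 54.0]), (0.1, [80.0, 29.0]), (0.15, [62.0, 5.0]), (0.2, [43.0, -20.0])]
```

View pics/w9c.png

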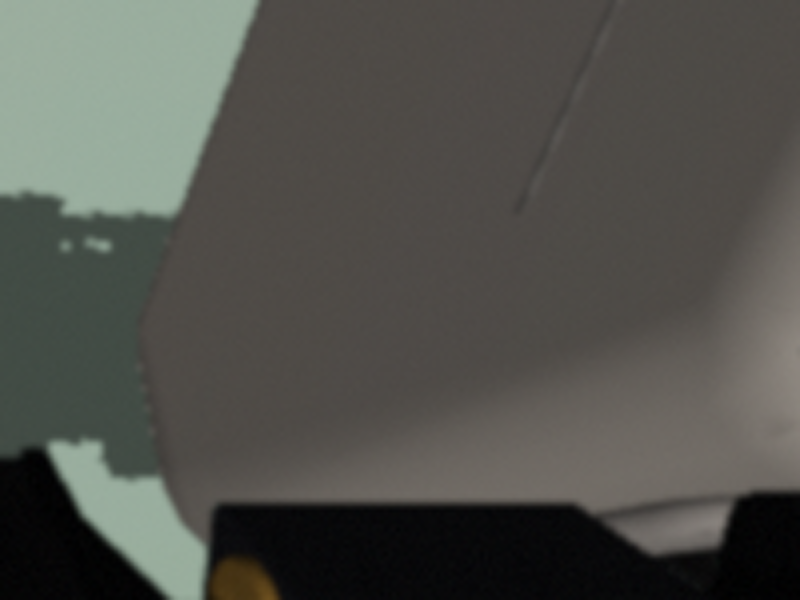

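```bash
python3 -m crank '[15,-0.5,0,0,0,0,60,15,0,0,0,0,0,60,10,0,0,0,0,0,60,8,0,0,0,0,0,60,5,0,0,0,0,0,60]' 
python3 -c "
from h import *
to([.5108,.3168,.262],-79.6);snap('wrist','w10.png')"
```

```text
time: 17.25
position: [0.5101, 0.316, 0.2851]
tool_rot: [2.126, 0.193, -2.126]
ft_force: [0.6, -0.1, -0.8]
grip_width: 0.686
t 17.25 pos [0.5101 0.316  0.2851] yaw -79.59 F [ 0.6 -0.1 -0.8] shift mm [23.1 -0.7 -0.8] turn [ 0.0002  0.0003 -0.0003] q7 -1.85 w 0.6864249464198903
```

View pics/w10.png

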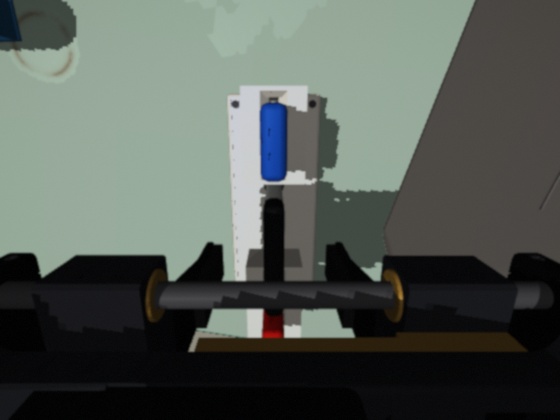

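```bash
python3 -m crank '[7,0,-0.6,0,0,0,60,7,0,0,0,0,0,60,5,0,0,0,0,0,60,3,0,0,0,0,0,60,1,0,0,0,0,0,60]' 
python3 - <<'E'
from h import *
to([.5108,.3168,.262],-79.6)
s=ctrl.get_state();M=R.from_rotvec(s['tool_rot']).as_matrix()
snap('wrist','w11.png')
E
```

```text
time: 17.92
position: [0.5107, 0.3162, 0.2626]
tool_rot: [2.126, 0.194, -2.126]
ft_force: [0.0, -0.0, 0.5]
grip_width: 0.69
t 17.925 pos [0.5107 0.3162 0.2626] yaw -79.59 F [ 0.  -0.   0.5] shift mm [ 0.6 -0.6 -0.2] turn [ 0.0002  0.0001 -0.0001] q7 -1.84 w 0.6903170818410362
```

View pics/w11.png

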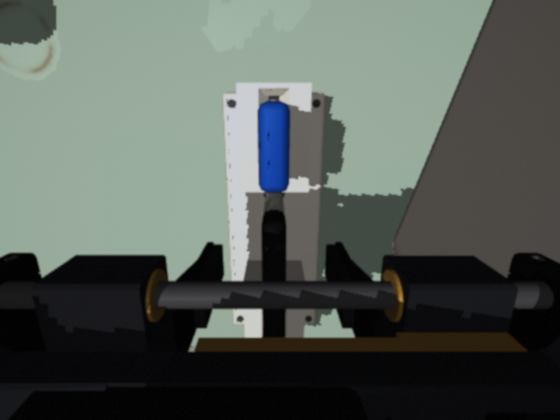

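```bash
python3 -m crank '[0,0,0,0,0,0,5,0,0,0,0,0,0,5,0,0,0,0,0,0,5,0,0,0,0,0,0,5,0,0,0,0,0,0,5]' 50
python3 -m crank '[0,0,0,0,0,0,5,0,0,0,0,0,0,5,0,0,0,0,0,0,5,0,0,0,0,0,0,5,0,0,0,0,0,0,5]' 50
python3 - <<'E'
from h import *
s=ctrl.get_state();M=R.from_rotvec(s['tool_rot']).as_matrix()
for uv,z in [((274,211),.110),((274,102),.110),((274,188),.110),((267,84),.045),((240,319),.008),((232,103),.008),((316,103),.008)]: print(uv,((M.T@(wonz(uv,z,s)-s['position']))*1000).round(1))
to([.5107,.3162,.2626],-79.59);print(s['torque'])
E
```

```text
time: 18.6
position: [0.5107, 0.3162, 0.2628]
tool_rot: [2.126, 0.194, -2.126]
ft_force: [-0.2, 0.8, 0.8]
grip_width: 0.205
time: 19.23
position: [0.5107, 0.3162, 0.2627]
tool_rot: [2.126, 0.194, -2.126]
ft_force: [-0.1, 0.4, -0.8]
grip_width: 0.133
(274, 211) [152.7   0.4 -38.7]
(274, 102) [152.7   0.3 -85.7]
(274, 188) [152.7   0.4 -49.4]
(267, 84) [217.7  -3.9 -99.5]
(240, 319) [254.7 -30.3  94.2]
(232, 103) [254.7 -30.4 -90.5]
(316, 103) [254.7  31.1 -90.5]
t 19.225 pos [0.5107 0.3162 0.2627] yaw -79.58 F [-0.1  0.4 -0.8] shift mm [0.1 0.  0. ] turn [ 0.0001 -0.0001  0.0001] q7 -1.84 w 0.13312840254278283
[ 0.06357409  0.12648331 -0.04355116]
```

```bash
python3 -m crank '[-2,0,0,0,0,0,5,-4,0,0,0,0,0,5,-6,0,0,0,0,0,5,-8,0,0,0,0,0,5,-5,0,0,0,0,0,5]' 58
python3 - <<'E'
from h import *
to([.5107,.3162,.42],-79.59);s=ctrl.get_state();print(s['torque'])
snap('wrist','w12.png');snap('side','s12.png')
a=cv2.imread('pics/s12.png');cv2.imwrite('pics/s12c.png',cv2.resize(a[110:230,150:270],None,fx=5,fy=5,interpolation=2))
E
```

```text
time: 19.85
position: [0.5109, 0.3163, 0.2887]
tool_rot: [2.128, 0.194, -2.125]
ft_force: [0.8, 0.4, -4.4]
grip_width: 0.129
t 19.85 pos [0.5109 0.3163 0.2887] yaw -79.59 F [ 0.8  0.4 -4.4] shift mm [-1.313e+02 -0.000e+00  1.000e-01] turn [ 0.0001 -0.001   0.0006] q7 -1.85 w 0.12894262937226073
[-0.04438508  0.11921441  0.00917993]
```

View pics/w12.png

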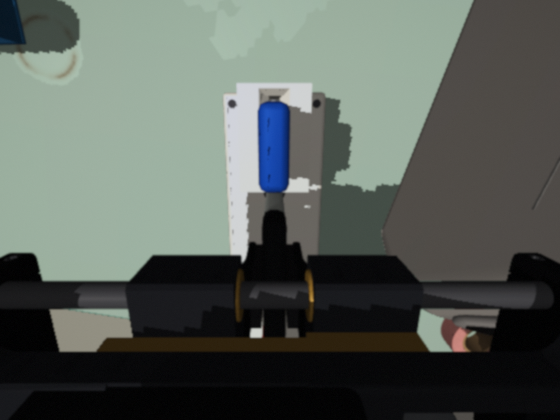

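View pics/s12c.png

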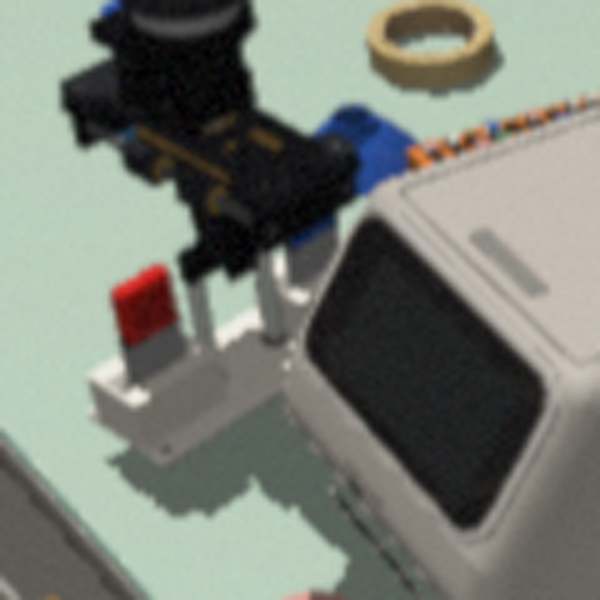

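```bash
python3 -m crank '[-5,0,0,0,0,0,5,-10,0,0,0,0,0,5,-15,0,0,0,0,0,5,-15,0,0,0,0,0,5,-15,0,0,0,0,0,5]'
python3 -m crank '[-15,0,0,0,0,0,5,-15,0,0,0,0,0,5,-15,0,0,0,0,0,5,-10,0,0,0,0,0,5,-5,0,0,0,0,0,5]'
python3 -m crank '[-4,0,0,0,0,0,5,0,0,0,0,0,0,5,0,0,0,0,0,0,5,0,0,0,0,0,0,5,0,0,0,0,0,0,5]'
python3 - <<'E'
from h import *
to([.5107,.3162,.412],-79.59);s=ctrl.get_state();print(s['torque'],s['qd'].round(4))
snap('wrist','w13.png');snap('side','s13.png');snap('top','t13.png')
a=cv2.imread('pics/s13.png');cv2.imwrite('pics/s13c.png',cv2.resize(a[90:230,130:270],None,fx=4,fy=4,interpolation=2))
E
```

```text
time: 20.58
position: [0.5108, 0.3162, 0.3493]
tool_rot: [2.127, 0.194, -2.126]
ft_force: [-0.5, -0.3, -5.1]
grip_width: 0.137
time: 21.2
position: [0.5108, 0.3162, 0.4085]
tool_rot: [2.127, 0.194, -2.126]
ft_force: [0.7, -0.0, -5.0]
grip_width: 0.132
time: 21.82
position: [0.5107, 0.3162, 0.4116]
tool_rot: [2.126, 0.194, -2.126]
ft_force: [0.0, -0.1, -4.8]
grip_width: 0.132
t 21.825 pos [0.5107 0.3162 0.4116] yaw -79.58 F [ 0.  -0.1 -4.8] shift mm [-0.4 -0.  -0. ] turn [ 0.0002  0.0002 -0.0002] q7 -1.89 w 0.13245014703378707
[-0.06786931  0.1762674   0.02370189] [ 0.0008 -0.0027  0.0004 -0.0015 -0.0018  0.0005  0.0003]
```

View pics/w13.png

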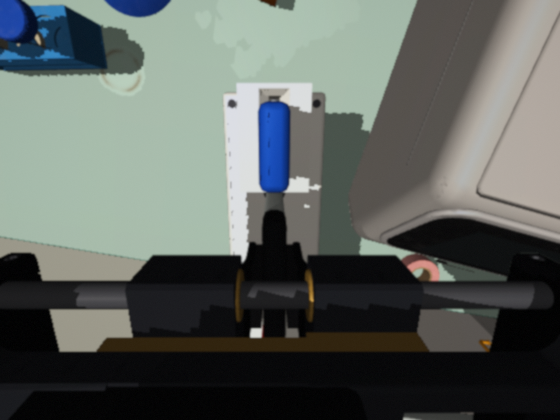

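View pics/s13c.png

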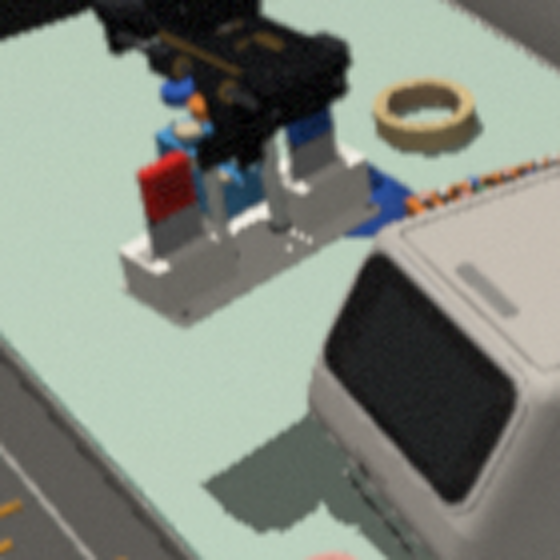

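View pics/t13.png

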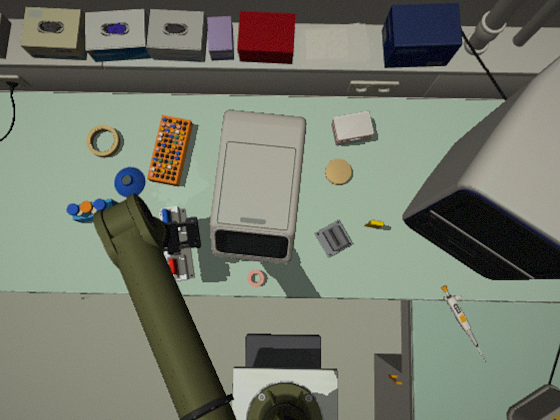

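Lifted 149 mm and level: the wrist view matches the one from before the lift (blue grip at 274,147; screws at rows 103). Both scrapers are seated, and the stand, tape and dishes haven't moved. I'm handing in.

```bash
python3 -c "
from h import *
print(ctrl.close_job())"
```

```text
the job is handed in; nothing more can be done
None
```

The job is done and handed in at about 22 s of the 59 s allowed. The arm is holding the carrier by its black handle, with the red and blue scrapers both in their slots.

- **Scraper:** I took the red scraper out of the stand, carried it over the thermal cycler and lowered it into the empty slot. It touched bottom with about 11 N at the expected height, and its top was level with the blue one after I let go.
- **Lift:** The carrier came straight up 149 mm, above the 12 cm asked. The tool orientation stayed the same within about 0.002 rad, and the wrist picture of the carrier is the same before and after the lift.
- **Last checks:** The arm was still, the measured load was about 4.8 N (roughly the expected weight), and the grip was about 11.5 mm wide on the 12 mm handle. The tape roll and petri dishes appear at the same pixels as at the start.
- **Disagreements:** The side and top cameras placed the carrier about 5 mm from where the wrist camera put it. I used the wrist camera, and the insertion and handle grasp both fitted. Estimates of how well the grasp was centred along the handle differed by up to about 2.5 mm, with no visible tilt.

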